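# Hang the transfer roller in its notched spring collar

## Task

Put the hand roller away in its holder: lift it out of the plywood block, lower it handle-first through the red notched collar, and with light pressure turn it until its steel crossbar drops into the collar's two notches; leave it hanging there fully home. Never force it down against the collar or ram it, and leave the mugs, the white flask and the tape roll where they stand.

Things in the scene. Friction and masses are not known exactly. Their poses are not given: they have to be found in the camera images.
- block: Plywood block fixed to the bench, 90 x 90 x 55 mm high, origin at the centre of its underside. A plain round hole, 28 mm across and 45 mm deep, in the middle of its top holds the roller's handle loosely (3 mm of play all round).
- roller: Hand roller standing head-up with its handle in the block, 161 mm tall, 0.14 to 0.28 kg, the same after half a turn. Origin at the bottom end of the handle, z up along it, x along the crossbar and drum. Blue round handle 22 mm across, 105 mm long, its lowest 7 mm tapering to 16 mm across.
- roller_bar (a point): Centre of the underside of the roller's steel crossbar, on the handle's axis, 105 mm above the handle's end; axes as the roller. The bar is a round rod 8 mm thick, 70 mm long (x); at its ends it bends up into two arms of the same rod, centred at x = +-31 mm, which carry the drum.
- roller_drum (a point): Centre of the roller's black rubber drum, 145 mm above the handle's end; axes as the roller. The drum is 32 mm across, 52 mm long (x) and does not turn on its axle: grip it from above, fingers closing along y.
- holder: Roller holder screwed to the bench: white base plate 150 x 100 x 8 mm; a steel post 66 mm from the origin along the holder's x, reaching 148 mm high, with a white sprung carriage that carries the collar. Origin on the bench straight below the collar's axis, z up; x points from the collar to the post.
- seat (a point): On the collar's axis at the level of the notch floors, 135 mm above the bench while unpressed; sinks with the collar. Axes as the holder, NOT as the notches. The collar is a ring of 52 mm outer diameter, bore 26 mm, black from 20 mm below this point up to it, red from it to the rim 10 mm above. Two facing notches cut the red part, 10 mm wide, 10 mm deep, open to bore and outside.
- rim (a point): On the collar's axis at the level of its rim, 10 mm above seat. The line through the notches is turned 0.25 to 1.5 rad anticlockwise (from above) from the holder's x; no reading tells how much: see it from above or feel for it. The collar resists turning with 0.18 N m, more than a lightly pressed bar sliding on the rim exerts.
- collar_foot (a point): Point on the collar's axis 20 mm below seat, its lower edge. The collar stands on a spring: it starts to sink at about 6 N of push, 1 mm more for each further 3.5 N, and is solid after 10 mm. A bar lightly pressed on the rim loses its push when turned over the notches; then lower it 10 mm more to bring it home.
- mug_white: White mug, 82 mm across, 95 mm high, with a handle; origin at the centre of its underside. Bystander.
- mug_blue: Blue mug, same size and origin. Bystander.
- flask: White drinks flask with a black cap, 68 mm across, 160 mm high; origin at the centre of its underside. Bystander.
- tape: Orange roll of tape lying flat, 84 mm across, 19 mm high; origin at the centre of its underside. Bystander.
Mind the look-alikes: they are no part of the job. Of the things that look like the roller, the smaller one is meant. What is shaped like the holder but yellow is not meant.

How it is judged:
By the outcome, as a careful person would: the job done as asked, in the order asked, and still so for the second after the job is handed in, with the robot touching nothing.
It also fails if it takes over 58 s, if anything falls off the work surface, if the arm or the gripper's body presses on something with over 40 N, if the wrist force passes 120 N, or if a joint passes its speed limit or range.

## Robot

A 6-joint arm with a two-finger parallel gripper is mounted at the origin on the work surface. World frame = base frame: x ahead of the robot, y to its left, z up, the work surface at z = 0. Lengths are in m, angles in rad, forces in N, time in s.
With the tool pointing down it reaches from about 0.35 to 0.975 m from the base axis. Payload 4.9 kg.
Tool frame: the origin (TCP) lies at the very end of the fingers, on their centre line; the grasp point (between the pads) lies 19 mm behind it; z points along the fingers, y is the line along which they close (so a half turn about z gives the same grasp; the last joint's range is limited). The gripper opens to 85 mm and grips with 20 to 120 N. Pads are 22 mm wide; open, the fingers measure 114 mm over their backs; the gripper's body (76 mm by 85 mm) begins 54 mm behind the grasp point. The pads swing forward as they close: fully open they stand 13 mm farther back than shut.
Start: joints at [1.105, 0.053, 1.613, -0, 1.476, -0.119], TCP at [0.212, 0.588, 0.231] pointing down, gripper open.
Joint ranges: [-3.01, 3.01], [-1.01, 2.22], [0.06, 2.58], [-1.02, 4.17], [0.09, 2.62], [-3.14, 3.14]. Speed limits (rad/s): [2.57, 2.57, 3.14, 3.14, 3.14, 3.14].

## Interface

Orientations are given as a 3x3 rotation matrix whose columns are the frame's x, y, z axes.
In Python, from plant import env gives the robot as it stands. The module is installed in compiled form; this text tells all that it offers. Calls block until the motion is done:
- env.reach(position, orientation): joint-space move of the TCP to a pose.
- env.movel(position, rot=None, max_speed=0.15): straight line of the TCP; rot=None keeps the orientation; max_speed is the mean speed in m/s.
- env.goto_joints(angles): joint-space move.
- env.move_gripper(opening, newtons=None): finger opening in m; newtons is the grip in N (None keeps the last); returns when the fingers have stopped.
- env.pause(seconds).
- env.ik(position, orientation): joint angles nearest the present ones, or None.
- env.observe(): the state.
- env.grab_frame(name): name is "side" or "top" or "wrist"; returns a dict with "color" (384x512x3 uint8, red, green, blue), "mtx" (3x3 intrinsics, pixels), "R" (3x3) and "t" (3): a world point X has camera coordinates R X + t. Camera axes: x right, y down, z forward; pixel columns grow to the right and rows downward; lengths in m; the calibration is good to about 2 mm. A picture is of the moment at which its call begins. There is no depth.
A pose or a line that the arm cannot do raises env.MotionError and nothing moves.
- env.sign_off(): hands the job in; it is judged then, once.
The state is a dict: "t": time; "joint_pos": joint angles; "qvel": joint speeds; "effort": joint torques, N m; "tool_pos": TCP position; "orientation": TCP orientation; "wrist_force": force on the tool from outside, world axes, zero at the start; "ft_torque": the same for the moment, N m; "width": finger opening in m; "grip_force": force on a finger pad.
Only numpy, scipy, OpenCV 4.12 (cv2) and the standard library are available. Lean on these libraries where they do the work, as an engineer would, in place of code of your own. Each camera call takes 0.05 s, during which the arm holds its last target. There are 200 camera calls.

## Working session

There is one attempt and no reset: what is moved stays moved. The work goes in short steps, each a Python script; the robot and the scene stay as the last script left them, time stands still between calls to the robot, and variables do not carry over. Pictures are saved under pics/ and viewed, at most 10 in all, crops included, and the job is handed in when it is done.

```bash
mkdir -p pics
python3 - <<'E'
from plant import env
import cv2,pickle
F={}
for n in("top","side"):
    f=env.grab_frame(n);F[n]=f
    cv2.imwrite(f"pics/{n}0.png",cv2.resize(f["color"][:,:,::-1],(800,600),interpolation=cv2.INTER_CUBIC))
    print(n,f["mtx"].tolist(),f["R"].round(4).tolist(),f["t"].round(4).tolist())
pickle.dump(F,open("f.pkl","wb"))
s=env.observe();print(s["t"],s["wrist_force"],s["orientation"].round(3) if hasattr(s["orientation"],'round') else s["orientation"])
E
```

```text
top [[380.42722334952765, 0.0, 253.78738344880693], [0.0, 380.42722334952765, 202.09795552537372], [0.0, 0.0, 1.0]] [[0.0239, -0.9995, 0.0229], [-0.9977, -0.0253, -0.0622], [0.0627, -0.0214, -0.9978]] [-0.0256, 0.5164, 1.0775]
side [[415.93320054733033, 0.0, 248.8206154361574], [0.0, 415.93320054733033, 197.68332196131158], [0.0, 0.0, 1.0]] [[0.9238, -0.3827, 0.0128], [-0.1865, -0.479, -0.8578], [0.3344, 0.79, -0.5138]] [-0.4751, 0.1804, 0.9009]
0.1 [-0.66387312  0.47553899 -0.00207263] [[-0.94   0.34  -0.001]
 [ 0.34   0.94  -0.002]
 [ 0.    -0.002 -1.   ]]
```

View pics/top0.png

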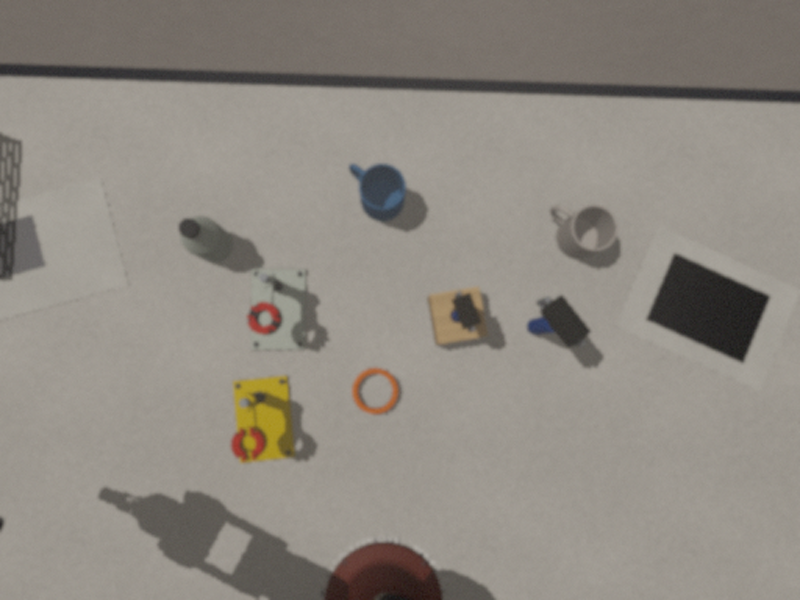

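View pics/side0.png

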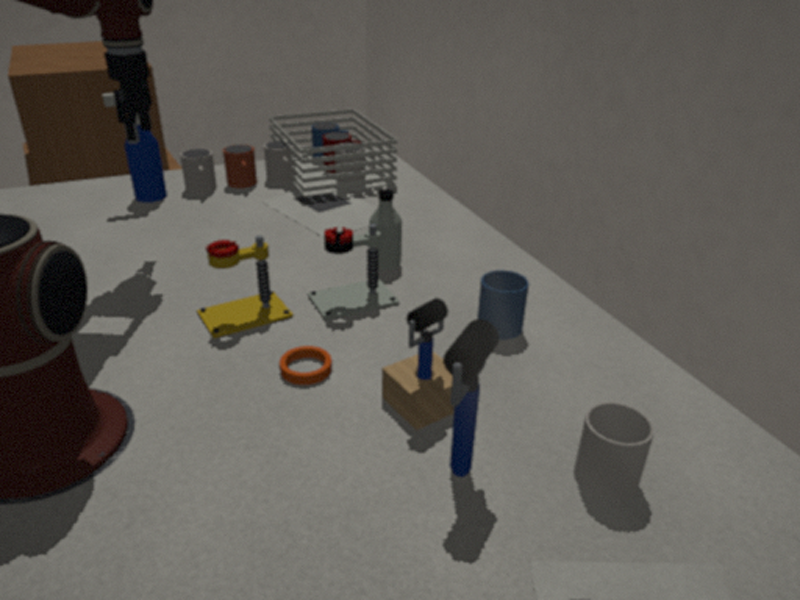

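Top picture: there are two roller candidates. The one in the block is at (465,310) and a bigger free-standing one is at (560,322). The one in the plywood block is smaller, so it is the one meant. There are also two holders: white base with its red collar at (265,318), and yellow at (248,443). The white one is meant. The flask (200,235), blue mug (382,190), white mug (590,230) and tape (376,391) are bystanders. I'll confirm this in an enlarged crop.

Run:
```python
import cv2,pickle,numpy as np
F=pickle.load(open("f.pkl","rb"))
c=F["top"]["color"][:,:,::-1]; s=F["side"]["color"][:,:,::-1]
R=lambda im,x,y,w,h:cv2.resize(im[y:y+h,x:x+w],(400,300),interpolation=cv2.INTER_CUBIC)
a=np.vstack([np.hstack([R(c,150,165,64,48),R(c,268,178,64,48)]),np.hstack([R(s,190,130,80,60),R(s,235,180,80,60)])])
cv2.imwrite("pics/crop.png",a)
```

```text
(no output)
```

View pics/crop.png

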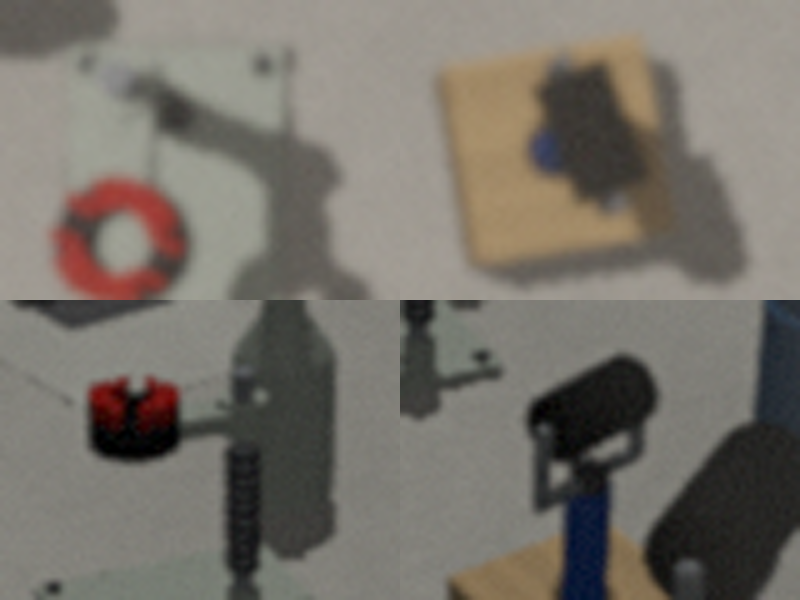

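The crop confirms it. The block roller is a small drum with its axle ends at (562,62) and (615,203). The white holder's red collar is centred at (121,240), with dark notches near (78,232) and (172,255). Next I'll compute positions.

```bash
cat > h.py <<'E'
import numpy as np,pickle,cv2
def onz(f,uv,z):
    d=f["R"].T@np.linalg.solve(f["mtx"],[*uv,1.]);c=-f["R"].T@f["t"];return c+d*(z-c[2])/d[2]
def proj(f,X):
    p=f["mtx"]@(f["R"]@np.asarray(X)+f["t"]);return p[:2]/p[2]
def tri(fa,a,fb,b):
    P=[f["mtx"]@np.c_[f["R"],f["t"]] for f in(fa,fb)]
    x=cv2.triangulatePoints(P[0],P[1],np.array(a,float),np.array(b,float)).ravel();return x[:3]/x[3]
def Rdown(a): # tool y (closing) at world angle a, z down
    y=np.array([np.cos(a),np.sin(a),0]);z=np.array([0,0,-1.]);return np.c_[np.cross(y,z),y,z]
E
python3 - <<'E'
from h import *
F=pickle.load(open("f.pkl","rb"));t,s=F["top"],F["side"]
k=lambda x,y,ox,oy,sc:(ox+x/sc-.4,oy+y/sc-.4)
T=lambda x,y:k(x,y,150,165,6.25)
B=lambda x,y:k(x-400,y,268,178,6.25)
print("drum",onz(t,B(590,131),.155),tri(t,B(590,131),s,k(193,105,235,180,5)))
a,b=onz(t,B(562,62),.155),onz(t,B(615,203),.155);print("ends",a,b,np.linalg.norm(a-b),np.arctan2(*(a-b)[1::-1]))
print("block corners",[onz(t,B(x,y),.055).round(3).tolist() for x,y in((440,68),(640,38),(475,262))])
print("collar",onz(t,T(121,240),.145),tri(t,T(121,240),s,k(134,90,190,130,5)))
a,b=onz(t,T(78,232),.145),onz(t,T(172,255),.145);print("notch",a,b,np.arctan2(*(b-a)[1::-1]))
print("post",onz(t,T(117,78),.148))
for n,uv,z in(("flask",(190,228),.16),("mugb",(382,178),.095),("bigroller",(565,320),.19),("ycollar",(248,443),.145)):print(n,onz(t,(uv[0]/1.5625,uv[1]/1.5625),z).round(3))
E
```

```text
drum [ 0.51990454 -0.12105924  0.155     ] [ 0.5194208  -0.12060262  0.15736816]
ends [ 0.54752637 -0.10926582  0.155     ] [ 0.49113016 -0.13162531  0.155     ] 0.06066695377130698 0.3774609225025408
block corners [[0.554, -0.067, 0.055], [0.57, -0.157, 0.055], [0.468, -0.085, 0.055]]
collar [0.50108692 0.20379991 0.145     ] [0.49996733 0.20309824 0.14983581]
notch [0.50388301 0.22118734 0.145     ] [0.49554183 0.18308731 0.145     ] -1.7863242719615247
post [0.56642485 0.20727762 0.148     ]
flask [0.64  0.324 0.16 ]
mugb [0.75  0.02  0.095]
bigroller [ 0.506 -0.272  0.19 ]
ycollar [0.3   0.222 0.145]
```

Run:
```python
from plant import env
from h import *
W={}
for n,p,a in(("holder",(.46,.204,.36),1.57),("roller",(.50,-.12,.36),1.948)):
    env.reach(np.array(p),Rdown(a)); env.pause(.2)
    f=env.grab_frame("wrist");W[n]=f;s=env.observe();print(s["t"],s["joint_pos"],s["wrist_force"])
    X=(.501,.204,.145) if n=="holder" else (.520,-.121,.155)
    print(n,proj(f,X),(-f["R"].T@f["t"]).round(3))
pickle.dump(W,open("w.pkl","wb"))
cv2.imwrite("pics/w1.png",cv2.resize(np.hstack([W["holder"]["color"],W["roller"]["color"]])[:,:,::-1],(800,300),interpolation=cv2.INTER_AREA))
```

```text
2.0833 [ 2.70456216e-01 -2.83861256e-01  1.71217867e+00  2.96402139e-05
  1.71382325e+00 -1.30048508e+00] [0.49917071 0.29435792 0.7801268 ]
holder [252.73024469 193.9156001 ] [0.383 0.205 0.502]
3.575 [-3.78738542e-01 -2.57328167e-01  1.69000762e+00  9.52093977e-05
  1.70880201e+00 -2.32822359e+00] [ 0.33497697 -0.65495536  0.7966998 ]
roller [244.56600797 175.39662426] [ 0.429 -0.147  0.503]
```

View pics/w1.png

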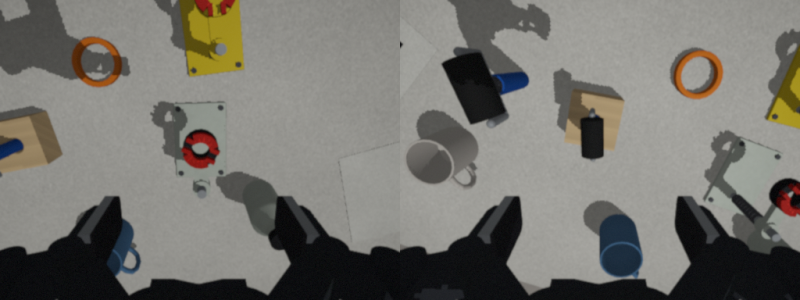

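The wrist views show the white-base holder's collar at (201,148) and the roller drum at (592,135), both near the predicted pixels. I'll enlarge both.

Run:
```python
from h import *
W=pickle.load(open("w.pkl","rb"))
R=lambda n,x,y:cv2.resize(W[n]["color"][y:y+120,x:x+80,::-1],(400,600),interpolation=cv2.INTER_CUBIC)
cv2.imwrite("pics/w2.png",np.hstack([R("holder",216,140),R("roller",206,110)]))
```

```text
(no output)
```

View pics/w2.png

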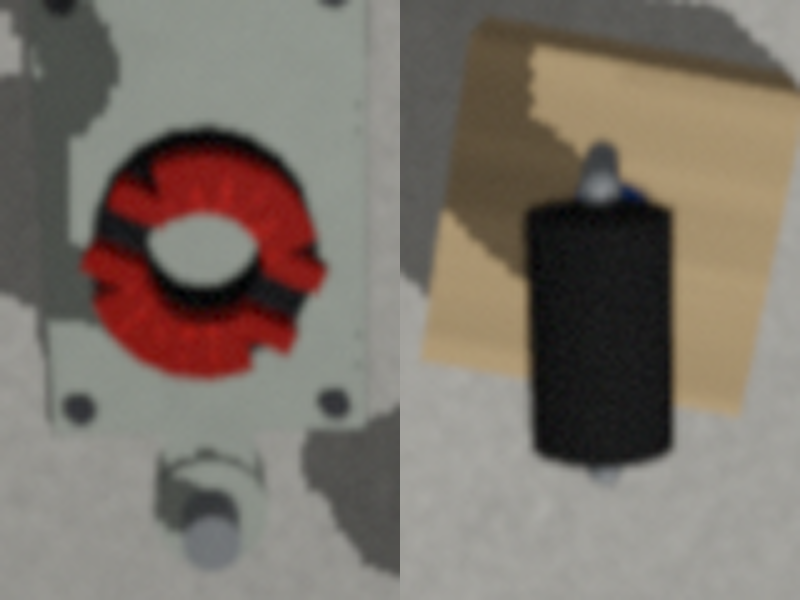

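The left half shows the collar centred near (204,262), with notch floors at (124,230) and (277,290). The right half shows the drum centred near (601,333), running vertically.

Run:
```python
from h import *
W=pickle.load(open("w.pkl","rb"));h,r=W["holder"],W["roller"]
H=lambda x,y:(216+x/5-.4,140+y/5-.4)
B=lambda x,y:(206+(x-400)/5-.4,110+y/5-.4)
a,b=onz(h,H(124,230),.135),onz(h,H(277,290),.135)
print("rim c",onz(h,H(204,262),.145),"notch",a,b,(a+b)/2,np.linalg.norm(a-b),np.arctan2(*(a-b)[1::-1])%np.pi)
print("post",onz(h,H(212,542),.148),"screws",onz(h,H(80,408),.008),onz(h,H(335,403),.008))
# model fit check
for c in((.501,.204),(.5,.205)):
  P=np.array([proj(h,(c[0]+.026*np.cos(q),c[1]+.026*np.sin(q),.145)) for q in np.linspace(0,6.28,40)])
  e=(P+.4-[216,140])*5;print("outer bbox",e.min(0),e.max(0))
a,b=onz(r,B(601,205),.155),onz(r,B(601,462),.155)
print("drum",onz(r,B(601,333),.155),np.linalg.norm(a-b),np.arctan2(*(b-a)[1::-1]))
K=[onz(r,B(x,y),.055) for x,y in((480,18),(798,88),(742,412),(424,360))]
print("block",np.mean(K,0),[np.linalg.norm(K[i]-K[i-1]).round(4) for i in range(4)])
for yaw in(.37,.43):
  c=np.array([.52,-.121,.155]);u=np.array([np.cos(yaw),np.sin(yaw),0]);v=np.array([-u[1],u[0],0])
  P=np.array([proj(r,c+s*.026*u+.016*(np.cos(q)*v+np.sin(q)*np.array([0,0,1]))) for s in(-1,1) for q in np.linspace(0,6.28,40)])
  e=(P+.4-[206,110])*5;print("drum bbox",e.min(0)+[400,0],e.max(0)+[400,0], (e[:40].min(0)[0]+400,e[40:].min(0)[0]+400,e[:40].max(0)[0]+400,e[40:].max(0)[0]+400))
```

```text
rim c [0.49876297 0.20807225 0.145     ] notch [0.49437581 0.19000243 0.135     ] [0.50874674 0.22490382 0.135     ] [0.50156128 0.20745312 0.135     ] 0.03774428597135525 1.1801950281295848
post [0.56608125 0.21006334 0.148     ] screws [0.59151759 0.17020762 0.008     ] [0.5898151  0.25059226 0.008     ]
outer bbox [ 68.65150229 158.47204533] [302.65428518 380.44329714]
outer bbox [ 73.06153075 154.01249624] [307.25094479 376.3378676 ]
drum [ 0.52034011 -0.1194598   0.155     ] 0.056696920897922026 0.37143940345381327
block [ 0.51756707 -0.11995358  0.055     ] [np.float64(0.094), np.float64(0.0848), np.float64(0.0902), np.float64(0.0891)]
drum bbox [517.76119437 193.92368928] [671.79147769 469.69150922] (np.float64(517.761194371893), np.float64(520.9624612215564), np.float64(671.7914776939838), np.float64(668.4413360580095))
drum bbox [510.4454502  193.58238595] [675.55250377 469.80179687] (np.float64(510.4454502011245), np.float64(528.3472643473467), np.float64(664.2144999755826), np.float64(675.5525037663929))
```

Run:
```python
from plant import env
from h import *
o=lambda m:(lambda s:print(m,round(s["t"],2),np.round(s["tool_pos"],4),np.round(s["wrist_force"],2),"w",round(s["width"],4),"g",round(s["grip_force"],1)))(env.observe())
R=Rdown(1.946)
env.move_gripper(.065,60)
env.reach(np.array([.520,-.1205,.22]),R);o("above")
env.movel(np.array([.520,-.1205,.134]),R,.1);o("down")
env.move_gripper(0.0,60);o("grip")
env.movel(np.array([.520,-.1205,.16]),R,.06);o("lift1")
env.movel(np.array([.519,-.1205,.31]),R,.12);o("lift")
env.reach(np.array([.500,.2055,.31]),Rdown(1.18+np.pi/2));env.pause(.3);o("hover")
W={n:env.grab_frame(n) for n in("side","wrist","top")}
pickle.dump(W,open("w3.pkl","wb"))
s=W["side"]; p=proj(s,(.5,.2055,.16)).astype(int);print(p, proj(W["side"],(.5,.2055,.145)))
c=lambda f,x,y,w,h,W_,H_:cv2.resize(f["color"][y:y+h,x:x+w,::-1],(W_,H_),interpolation=cv2.INTER_CUBIC)
cv2.imwrite("pics/h1.png",np.hstack([c(s,p[0]-40,p[1]-75,80,120,400,600),cv2.copyMakeBorder(c(W["wrist"],106,60,300,225,400,300),0,300,0,0,cv2.BORDER_CONSTANT)]))
print("side crop origin",p[0]-40,p[1]-75)
```

```text
above 4.54 [ 0.5205 -0.1208  0.2213] [0.79 0.51 0.67] w 0.0652 g 0.0
down 5.55 [ 0.5206 -0.1207  0.1349] [-0.89  0.22  0.56] w 0.0648 g 0.0
grip 5.96 [ 0.5206 -0.1207  0.135 ] [-0.68  0.71  3.85] w 0.0305 g 59.4
lift1 6.54 [ 0.52   -0.1205  0.1602] [-0.52  0.61 -1.  ] w 0.0303 g 59.3
lift 7.94 [ 0.5186 -0.1203  0.3087] [-0.23  0.27 -1.58] w 0.0303 g 59.3
hover 9.48 [0.5003 0.2047 0.31  ] [ 0.62  0.14 -1.84] w 0.0304 g 59.3
[216 143] [216.45157495 148.86197499]
side crop origin 176 68
```

View pics/h1.png

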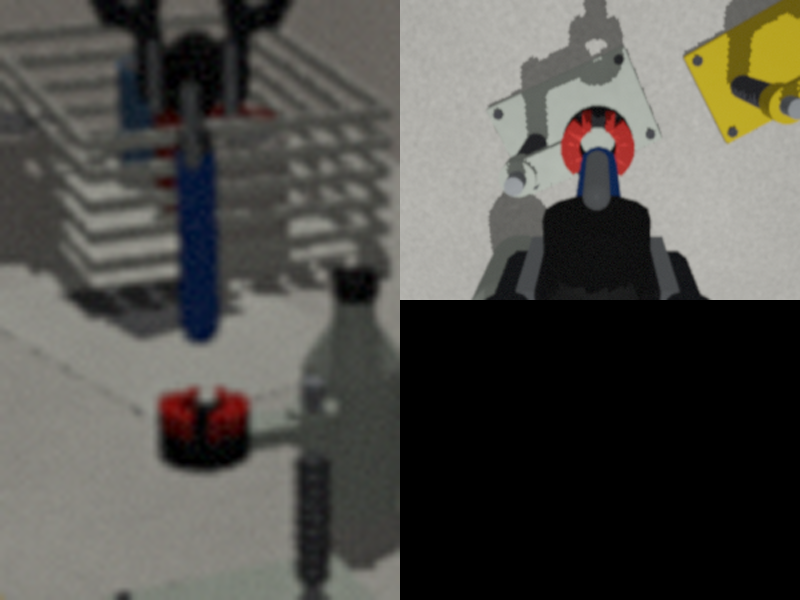

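Side picture: the roller is gripped by its drum, the handle hangs nearly straight with its tip at (200,338), above the collar (rim centre ≈(204,405)). The front and back notches line up with the view at about (207,400). In the wrist view the crossbar and handle line up with the back notch at (598,112). I'll work out the offset numerically and zoom the top view.

Run:
```python
from h import *
W=pickle.load(open("w3.pkl","rb"));s,w,t=W["side"],W["wrist"],W["top"]
S=lambda X:((proj(s,X)+.4-[176,68])*5).round(1)
print("axis tip",S((.5003,.2047,.185)),"top of handle",S((.5003,.2047,.29)))
for c in((.5,.2055),(.5,.208),(.501,.204)):
  for z in(.145,.115):
    P=np.array([S((c[0]+.026*np.cos(q),c[1]+.026*np.sin(q),z)) for q in np.linspace(0,6.28,40)]);print(c,z,P.min(0),P.max(0))
  print("post",S((c[0]+.066,c[1]+.002,.148)))
for a in(1.1,1.18,1.26,1.34):
  print(a,[S((.5+k*.0195*np.cos(a),.2055+k*.0195*np.sin(a),.135)) for k in(-1,1)])
c=lambda f,x,y,w,h,W_,H_:cv2.resize(f["color"][y:y+h,x:x+w,::-1],(W_,H_),interpolation=cv2.INTER_CUBIC)
cv2.imwrite("pics/h2.png",np.hstack([c(s,192,125,50,75,400,600),c(w,216,120,80,120,400,600)]))
```

```text
axis tip [203.3 339.5] top of handle [197.7 150.7]
(0.5, 0.2055) 0.145 [157.4 387.4] [251.1 426. ]
(0.5, 0.2055) 0.115 [159.4 435.6] [251.9 475.6]
post [313.6 382.9]
(0.5, 0.208) 0.145 [156.  385.7] [249.6 424.2]
(0.5, 0.208) 0.115 [158.1 433.9] [250.4 473.7]
post [312.  381.3]
(0.501, 0.204) 0.145 [159.9 388.1] [253.7 426.8]
(0.501, 0.204) 0.115 [162.  436.4] [254.5 476.4]
post [316.3 383.7]
1.1 [array([199.6, 437.6]), array([209.7, 408.4])]
1.18 [array([202.5, 437.6]), array([207. , 408.3])]
1.26 [array([205.3, 437.6]), array([204.2, 408.3])]
1.34 [array([208.1, 437.5]), array([201.5, 408.4])]
```

View pics/h2.png

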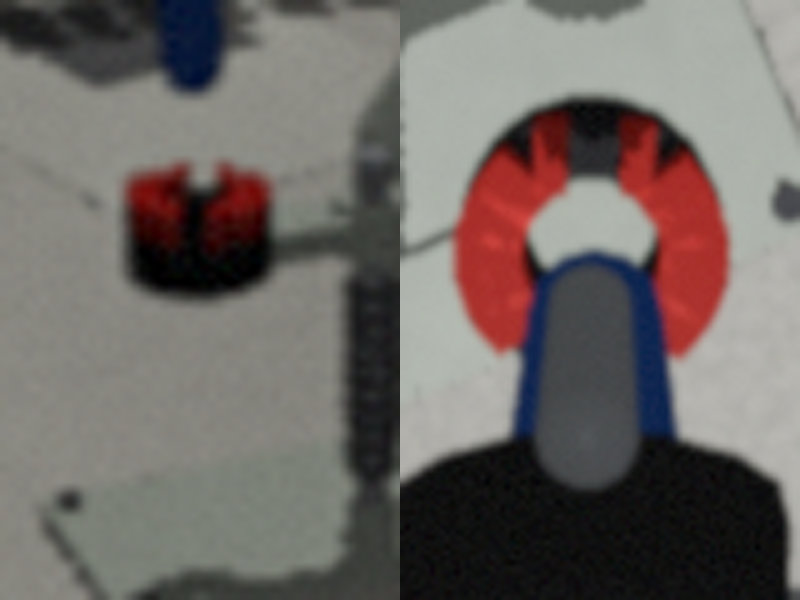

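Compared with the collar, the tip sits about 1–1.5 mm short towards +x in both views. Collar bore centre is at (593,240) in the wrist crop, handle at 596. I'll correct for that and descend in small steps, with force feedback centring the handle.

```bash
cat >> h.py <<'E'
from plant import env
def force(n=4):
    v=[]
    for _ in range(n): env.pause(.02); v.append(np.r_[env.observe()["wrist_force"],env.observe()["ft_torque"]])
    return np.mean(v,0)
E
python3 - <<'E'
from h import *
a=1.18; R=Rdown(a+np.pi/2)
p=np.array([.5016,.206,.28]); env.movel(p,R,.08); F0=force(8); print(F0.round(2))
np.save("F0.npy",F0)
while p[2]>.1685:
    p[2]=max(p[2]-.004,.168); env.movel(p,R,.06); d=force(3)-F0
    print(round(env.observe()["t"],2),env.observe()["tool_pos"].round(4),d.round(2))
    if d[2]>7: print("blocked");break
    l=d[:2]; n=np.linalg.norm(l)
    if n>1.: p[:2]+=np.clip(.0002*n,0,.0008)*l/n
np.save("p.npy",p)
E
```

```text
[-0.05 -0.1  -1.41  0.   -0.    0.01]
10.59 [0.5016 0.206  0.2759] [ 0.04  0.48  0.21 -0.   -0.01  0.01]
10.89 [0.5015 0.206  0.2717] [ 0.17  0.06 -0.42  0.01  0.02 -0.  ]
11.19 [0.5015 0.206  0.2678] [ 0.   -0.4  -0.31  0.    0.03 -0.  ]
11.49 [0.5015 0.206  0.2638] [ 0.27  0.31 -0.08  0.01 -0.03 -0.02]
11.79 [0.5015 0.206  0.2598] [-0.19  0.5   0.05 -0.03  0.01 -0.02]
12.09 [0.5015 0.206  0.2557] [ 0.08  0.01  0.37 -0.01  0.   -0.  ]
12.39 [0.5015 0.206  0.2518] [-0.05  0.33 -0.1  -0.03  0.01 -0.02]
12.69 [0.5015 0.206  0.2477] [-0.47 -0.01  0.1  -0.03  0.04 -0.01]
12.99 [0.5015 0.206  0.2437] [-0.22  0.3   0.14 -0.03 -0.    0.  ]
13.29 [0.5015 0.206  0.2398] [ 0.42  0.08 -0.12 -0.01 -0.01 -0.01]
13.59 [0.5015 0.206  0.2358] [-0.03  0.52  0.06 -0.02  0.01 -0.04]
13.89 [0.5015 0.206  0.2318] [ 0.1  -0.37 -0.36 -0.02 -0.04 -0.02]
14.19 [0.5015 0.206  0.2278] [ 0.16  0.13  0.25 -0.01  0.02 -0.02]
14.49 [0.5015 0.206  0.2238] [ 0.31  0.06  0.3   0.01  0.   -0.  ]
14.79 [0.5015 0.2059 0.2197] [-0.35  0.12 -0.31 -0.01  0.02 -0.01]
15.09 [0.5015 0.206  0.2157] [ 0.78 -0.41  0.54 -0.02  0.   -0.  ]
15.39 [0.5015 0.206  0.2118] [ 0.01  0.44 -0.31  0.02  0.03 -0.  ]
15.69 [0.5015 0.206  0.2078] [-0.06 -0.08  0.04 -0.01 -0.01 -0.01]
15.99 [0.5015 0.206  0.2038] [-0.16  0.16  0.67 -0.    0.01  0.01]
16.29 [0.5014 0.206  0.1997] [-0.33 -0.74  0.31  0.02 -0.    0.02]
16.59 [0.5015 0.206  0.1957] [ 0.35 -0.06  0.18 -0.01 -0.01 -0.  ]
16.89 [0.5015 0.206  0.1918] [ 0.04 -0.01 -0.35 -0.01  0.01 -0.01]
17.19 [0.5015 0.206  0.1877] [ 0.01 -0.32  0.27  0.01 -0.01 -0.02]
17.49 [0.5015 0.206  0.1837] [-0.2   0.37  0.53  0.01 -0.   -0.02]
17.79 [0.5015 0.206  0.1798] [ 0.3   0.04 -0.09 -0.01  0.01 -0.  ]
18.09 [0.5014 0.206  0.1757] [-0.33 -0.18 -0.34  0.01  0.01 -0.01]
18.39 [0.5015 0.206  0.1718] [-0.08 -0.12 -0.06  0.   -0.01  0.01]
18.69 [0.5015 0.206  0.1678] [ 0.32  0.4  -0.05 -0.03 -0.   -0.03]
```

Free through the bore, no contact. I'll turn slightly off the notches, touch down lightly, then sweep.

Run:
```python
from h import *
p=np.load("p.npy");F0=np.load("F0.npy");a=1.04
T=lambda:Rdown(a+np.pi/2)
env.movel(p,T(),.02)
def show(d):print(round(env.observe()["t"],2),round(a,3),env.observe()["tool_pos"].round(4),d.round(2))
d=force(3)-F0;show(d)
while d[2]<3.5 and p[2]>.160: p[2]-=.0004;env.movel(p,T(),.03);d=force(3)-F0
show(d)
zc=p[2]
while a<1.45 and p[2]>zc-.003:
    a+=.025;env.movel(p,T(),.03);d=force(3)-F0;show(d)
    if d[2]>7:p[2]+=.0003
    elif d[2]<2.: 
        for _ in range(4):   # lost push: probe lower
            p[2]-=.0005;env.movel(p,T(),.03);d=force(3)-F0
            if d[2]>3:break
        show(d)
np.save("p.npy",np.r_[p,a]);print(zc,p)
```

```text
19.03 1.04 [0.5016 0.206  0.1681] [-0.14 -0.1  -0.46  0.01  0.01 -0.02]
22.33 1.04 [0.5017 0.206  0.164 ] [-1.35 -0.69  4.   -0.12  0.24 -0.01]
22.63 1.065 [0.5016 0.2062 0.1635] [-0.4   0.85  2.62  0.11  0.07  0.02]
22.93 1.09 [0.5013 0.206  0.1631] [-0.37  0.44  0.08  0.06  0.07 -0.01]
23.83 1.09 [0.5015 0.2061 0.1623] [-3.13  0.99  3.62  0.23  0.53  0.06]
24.13 1.115 [0.5016 0.2061 0.162 ] [-1.44  1.08  1.62  0.22  0.34  0.05]
25.33 1.115 [0.5014 0.2061 0.16  ] [-4.09  2.75  1.11  0.51  0.73  0.11]
0.16359999999999988 [0.5016 0.206  0.1601]
```

The push was lost and the bar is entering the notches. The residual moment says turn a bit more anticlockwise and shift towards −x. I'll go down compliantly.

Run:
```python
from h import *
q=np.load("p.npy");p,a=q[:3],q[3];F0=np.load("F0.npy")
d=force(3)-F0
for i in range(45):
    l=d[:2];n=np.linalg.norm(l)
    if n>1:p[:2]+=min(.0002*n,.0006)*l/n
    if abs(d[5])>.03:a+=np.sign(d[5])*.02
    if d[2]<3:p[2]-=.0006
    elif d[2]>5:p[2]+=.0003
    env.movel(p,Rdown(a+np.pi/2),.04);d=force(3)-F0
    if i%2==0 or d[2]>4:print(round(env.observe()["t"],2),round(a,3),env.observe()["tool_pos"].round(4),d.round(2))
    if p[2]<.1555 and d[2]>3.5 or p[2]<.151 or env.observe()["t"]>38:break
np.save("p.npy",np.r_[p,a])
W=[env.grab_frame("side"),env.grab_frame("wrist")]
cv2.imwrite("pics/s5.png",np.hstack([cv2.resize(W[0]["color"][90:180,186:246,::-1],(400,600),interpolation=cv2.INTER_CUBIC),cv2.resize(W[1]["color"][100:280,196:316,::-1],(400,600),interpolation=cv2.INTER_CUBIC)]))
```

```text
25.68 1.135 [0.5016 0.2061 0.1595] [-0.74  0.77 -0.13  0.16  0.14  0.01]
26.28 1.135 [0.501  0.2065 0.1583] [-0.33  0.17 -0.18 -0.    0.05  0.  ]
26.88 1.155 [0.501  0.2066 0.1571] [-0.    0.27 -0.04 -0.   -0.02 -0.03]
27.48 1.155 [0.501  0.2065 0.1559] [ 0.83  0.25  0.3  -0.01  0.01 -0.01]
28.08 1.155 [0.5011 0.2066 0.155 ] [-0.47  0.29  1.63 -0.03  0.09 -0.01]
28.38 1.155 [0.5012 0.2066 0.1548] [-2.36 -0.41  5.68 -0.09  0.43  0.01]
```

View pics/s5.png

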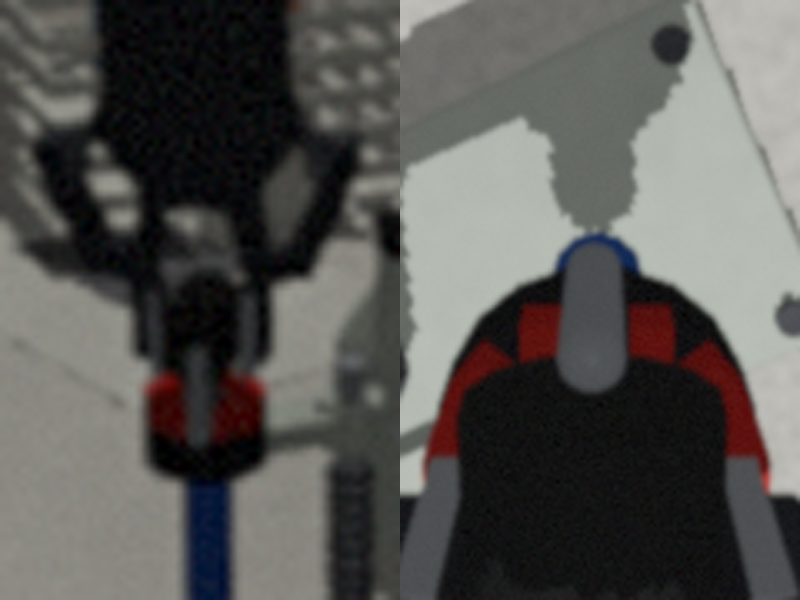

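The crossbar is down in the notch: in the side view it sits inside the red ring at (200,400), and the handle protrudes below. Depth is about 9.5 mm below rim contact. I'll release it and retreat straight up.

Run:
```python
from h import *
q=np.load("p.npy");p,a=q[:3],q[3];F0=np.load("F0.npy");R=Rdown(a+np.pi/2)
p[2]+=.0003;env.movel(p,R,.02)
env.move_gripper(.050);print((force(3)-F0).round(2),env.observe()["width"])
p[2]+=.04;env.movel(p,R,.06)
p[2]+=.12;env.movel(p,R,.12)
p[0]-=.06;env.movel(p,R,.12);env.pause(.3);print(env.observe()["t"])
W=[env.grab_frame("side"),env.grab_frame("wrist")]
u,v=proj(W[1],(.501,.2066,.15)).astype(int);print(u,v)
u=max(0,u-60);v=max(0,v-90)
cv2.imwrite("pics/s6.png",np.hstack([cv2.resize(W[0]["color"][90:180,186:246,::-1],(400,600),interpolation=cv2.INTER_CUBIC),cv2.resize(W[1]["color"][v:v+180,u:u+120,::-1],(400,600),interpolation=cv2.INTER_CUBIC)]))
```

```text
[ 0.42 -0.14  1.11 -0.   -0.01 -0.02] 0.04996761334506088
32.025
196 192
```

View pics/s6.png

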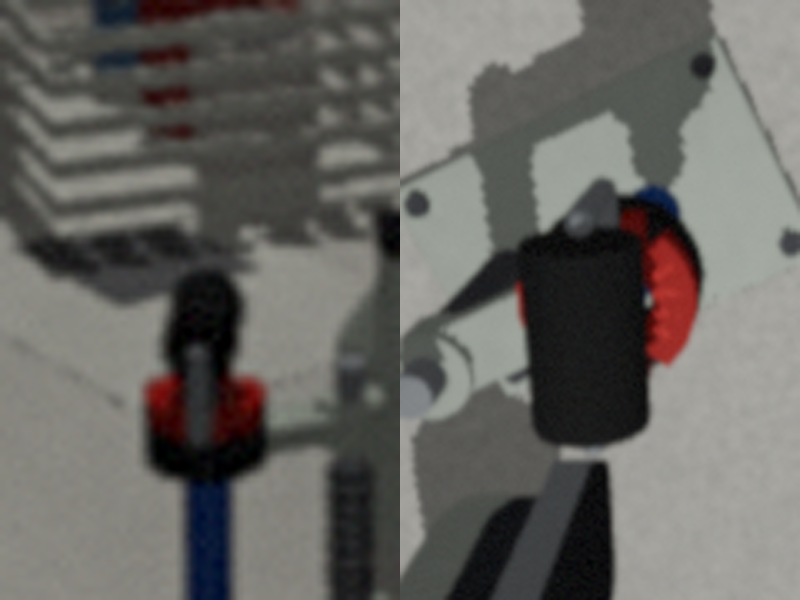

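The roller hangs upright with its bar in the notches: the arm's lower end is at (200,448) in the side view, unchanged since release. The gripper is clear.

```bash
python3 -c "
from plant import env
print(env.sign_off())"
```

```text
the job is handed in; nothing more can be done
None
```

The roller is hanging in the red collar with its crossbar in both notches, and I handed the job in at about 32 s. Contact forces stayed around 6 N and the arm never went near the mugs, flask or tape, though I took no final picture of them.

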